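Hook up the drop guard of a bench press

TASK

Open the drop guard of the small bench press so that the board inside can be reached: lift the guard by the ball knob on its slotted bar, swing the bar over the catch plate and lower it so that the bar's tooth hangs in the notch behind the plate's upturned lip, then let go; the guard must stay up by itself. Do not let the guard drop, do not press the ram with the mushroom head, and leave the other things on the desk where they are.

Things in the scene. Friction and masses are not known exactly. Their poses are not given: they have to be found in the camera images.
- press: Small grey bench press, fixed to the desk; base 160 x 160 x 14 mm. Origin: centre of the base's underside; x points from the guard (front, x = -58 mm) back to the column, z up. The clear guard (126 wide, 70 high) runs between aluminium posts at y = -71 (150 mm tall) and y = +71 (214 mm tall). Guard down, nothing but the bar stands higher than 222 mm.
- guard (a joint): Height of the guard in m: 0 = down, 0.085 = top stop. It falls by its own weight (with the bar about 0.5 kg) unless held. Hooked up it reads about 0.060. The tooth passes over the catch plate's lip, and the slot round the plate, with the guard 0.066 to 0.084 up.
- bar (a joint): Lean of the steel bar in rad about a pin along the press's x on the guard's top rail (press x = -68 mm, y = 0, z = 82 mm + guard height). 0 = upright, negative = leaning to the press's -y, away from the catch plate. It falls freely either way: to its stop at -0.30 (where it rests at the start; so leaning, it clears the plate on the way up) or to +0.16. Hooked: -0.05 to 0.10.
- knob (a point): Centre of the black ball knob, 28 mm diameter, at the top of the bar, 185 mm from the pivot along the bar, on a neck 12 mm thick. At the start about 259 mm above the desk and 55 mm to the press's -y of the pivot. It can be gripped from above in any yaw.
- tooth (a point): Middle of the underside of the bar's tooth (8 mm wide, 6 mm thick), 75 mm from the pivot along the bar and 14 mm to +y of its middle line. It points down at the mouth of a slot open to the press's +y: 35 mm high (lower edge 40 mm from the pivot); behind the tooth the slot is 16 mm wide and 12 mm higher than the tooth.
- notch (a point): The place for the tooth: on top of the fixed steel catch plate (5 mm thick, top 217 mm above the desk), at press x = -68, y = +16 mm; axes as the press. The plate's free end (y = 2 to 6 mm) is an upturned lip, 4 mm thick, 5 mm above the plate; from there the plate runs to the tall post.
- ram (a joint): Travel of the press ram in m, 0 = up (sprung), 0.020 = fully down; pressed down by the black mushroom head 46 mm wide on top of the press, not to be touched for this job.
- ram_head (a point): Top of the mushroom head of the ram, 211 mm above the desk, at the press's x = 0, y = 0.
- black_tape: Bystander: black roll of tape lying flat, 72 mm across, 17 high; origin under its centre.
- copper_tape: Bystander: copper-coloured roll of tape lying flat, 104 mm across, 10 high; origin under its centre.
- brick: Bystander: black power brick, 115 x 50 x 32 mm; origin under its centre.

How it is judged:
By the outcome, as a careful person would: the job done as asked, in the order asked, and still so for the second after the job is handed in, with the robot touching nothing.
It also fails if it takes over 35 s, if anything falls off the work surface, if the arm or the gripper's body presses on something with over 40 N, if the wrist force passes 120 N, or if a joint passes its speed limit or range.

ROBOT

A 7-joint arm with a two-finger parallel gripper is mounted at the origin on a cart in front of the work surface, level with it; the furniture and walls round the work are solid. World frame = base frame: x ahead of the robot, y to its left, z up, the work surface at z = 0. Lengths are in m, angles in rad, forces in N, time in s.
With the tool pointing down it reaches from about 0.425 to 0.95 m from the base axis. Payload 16.7 kg.
Tool frame: the origin (TCP) lies midway between the tips of the shut fingers; the grasp point (between the pads) lies 19 mm behind it; z points along the fingers, y is the line along which they close (so a half turn about z gives the same grasp; the last joint's range is limited). The gripper opens to 94 mm and grips with 3 to 60 N. Pads are 16 mm wide; open, the fingers measure 119 mm over their backs; the gripper's body (75 mm by 177 mm) begins 78 mm behind the grasp point.
Start: joints at [1.034, 0.426, 0.074, 1.606, -0.034, 1.111, -0.067], TCP at [0.255, -0.625, 0.205] pointing down, gripper open.
Joint ranges: [-2.85, 2.85], [-0.5, 2.14], [-1.23, 1.37], [0.21, 2.46], [-1.02, 4.16], [0.16, 2.05], [-2.73, 2.73]. Speed limits (rad/s): [1.89, 1.89, 2.39, 2.39, 3.01, 3.01, 3.01].

INTERFACE

Orientations are given as a unit quaternion [w, x, y, z].
In Python, from cell import * gives the robot as it stands.
- The arm moves only by the tool play_rows, never from a script. Its argument "rows" is a list of rows, each a list of 2 entries, a list of its own where there are three numbers: the shift along the world's x, y, z in mm, then the turn about the world's z in units of 10 degrees (1.0 is 10 degrees). In form: [[[x, y, z], twist], ...]. A call has 1 to 10 rows; each row shifts and turns the commanded pose from where the row before left it; what a row does not reach is not made up. A row lasts 1/8 s, in which the tool goes at most 62.5 mm and 10.7 degrees, less where a joint would pass 70% of its speed; a pose out of reach is approached as far as the arm can. A call is refused whole if a number of a shift passes 62.5 or a number of a turn 1, either way. A call with a gripper value outside its range is refused whole. "fingers" is the closure, from 0 (fully open) to 1 (shut), set as the call begins (left out, the last holds). The fingers move at their own pace and stop on an object; "force" is the grip in N (left out, the last holds). Time passes only in rows, so rows that do not move let the fingers close. It gives the time, the measured TCP pose, the force, the opening and the grip force at its end, in the units of the state.
- observe(): the state, without advancing time (a new reading comes with each control period).
- get_image(name): name is "scene" or "top" or "wrist"; returns a dict with "frame" (420x560x3 uint8, red, green, blue), "camera_matrix" (3x3 intrinsics, pixels), "extrinsics" (4x4, takes a point from world to camera coordinates). Camera axes: x right, y up, looking along -z (the intrinsics and any distortion apply to the point x, -y, -z); pixel columns grow to the right and rows downward; lengths in m; the calibration is good to about 2 mm. A picture is of the moment at which its call begins. There is no depth.
- hand_in(): hands the job in; it is judged then, once.
The state is a dict: "time_s": time; "joint_pos": joint angles; "qd": joint speeds; "joint_efforts": joint torques, N m; "eef_pos": TCP position; "tcp_rot": TCP orientation; "ft_force": force on the tool from outside, world axes, zero at the start; "torque": the same for the moment, N m; "gripper_width": opening from 0.0 (shut) to 1.0 (fully open); "finger_force": force on a finger pad.
Only numpy, scipy, OpenCV 4.12 (cv2) and the standard library are available. Lean on these libraries where they do the work, as an engineer would, in place of code of your own. Each camera call takes 0.05 s, during which the arm holds its last target. There are 200 camera calls.

## Working session

There is one attempt and no reset: what is moved stays moved. The work goes in short steps, Python scripts to look and compute and a tool call to move; the robot and the scene stay as the last step left them, time stands still between calls to the robot, and variables do not carry over. Pictures are saved under pics/ and viewed, at most 10 in all, crops included, and the job is handed in when it is done.

Besides the shell and the picture viewer there is one more tool, called after "Emit:" by a JSON object that holds its "fn" and its "kwargs", one argument or row to a line. play_rows: Moves the arm, as the interface text tells. Its arguments: {"type":"object","properties":{"rows":{"type":"array"},"fingers":{"type":"number"},"force":{"type":"number"}},"required":["rows"]}

```bash
mkdir -p pics; cat > h.py <<'E'
from cell import *
import numpy as np, cv2
def grab(n,f):
    d=get_image(n); np.savez('pics/'+f+'.npz',K=d["camera_matrix"],E=d["extrinsics"],I=d["frame"])
    cv2.imwrite('pics/'+f+'.png',d["frame"][:,:,::-1]); return d
def load(f): return np.load('pics/'+f+'.npz')
def ray(d,u,v):
    K,E=d['K'],d['E']; p=np.linalg.inv(K)@[u,v,1]; c=np.array([p[0],-p[1],-p[2]])
    R,t=E[:3,:3],E[:3,3]; o=-R.T@t; r=R.T@c; return o,r/np.linalg.norm(r)
def onz(d,u,v,z):
    o,r=ray(d,u,v); return o+r*(z-o[2])/r[2]
def tri(*a):
    A=0;b=0;rs=[ray(*x) for x in a]
    for o,r in rs:
        P=np.eye(3)-np.outer(r,r); A=A+P; b=b+P@o
    x=np.linalg.solve(A,b); return x,[np.linalg.norm((np.eye(3)-np.outer(r,r))@(x-o)) for o,r in rs]
def proj(d,X):
    K,E=d['K'],d['E']; c=E[:3,:3]@X+E[:3,3]; p=K@[c[0],-c[1],-c[2]]; return p[:2]/p[2]
E
python3 - <<'E'
from h import *
for n in("scene","top","wrist"): grab(n,n+'0')
a=np.hstack([load('scene0')['I'],load('top0')['I']]); 
s=observe(); print(s['eef_pos'],s['tcp_rot'],s['time_s'])
E
```

```text
[ 0.2544544  -0.62484678  0.20495266] [-4.72402217e-04  9.81362890e-01  1.92163047e-01 -1.36880004e-04] 0.15
```

View pics/scene0.png

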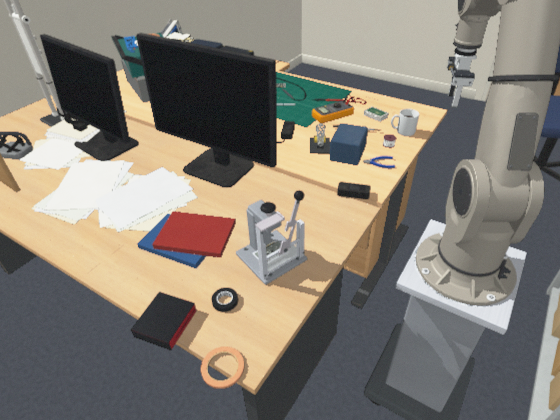

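View pics/top0.png

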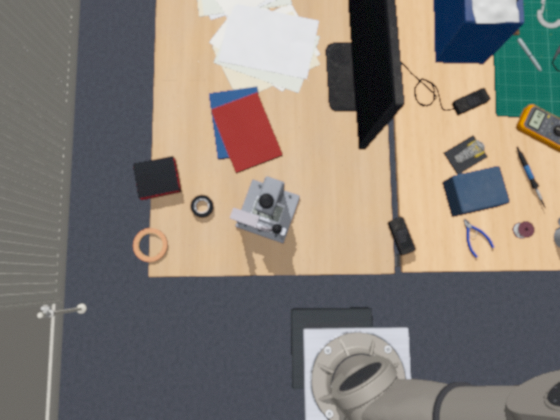

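The scene view shows the knob at about (299,196) and the mushroom head at (268,208). In the top view they are at about (277,229) and (266,201). I'll zoom in on both.

```bash
python3 - <<'E'
from h import *
s,t=load('scene0'),load('top0')
a=cv2.resize(s['I'][180:290,225:325],None,fx=4,fy=5.0,interpolation=2)
b=cv2.resize(t['I'][165:255,220:310],None,fx=4.4,fy=6.1,interpolation=2)
cv2.imwrite('pics/c0.png',np.hstack([a[:549],b[:549]])[:,:,::-1])
for f,d,(x0,y0,x1,y1) in(('s',s,(255,185,310,218)),('t',t,(255,190,290,240))):
    m=(d['I'][y0:y1,x0:x1].max(2)<60).astype(np.uint8)
    n,_,st,c=cv2.connectedComponentsWithStats(m)
    for i in range(1,n):
        if st[i,4]>8: print(f,c[i]+[x0,y0],st[i])
print(tri((s,299,196),(t,277,229)),tri((s,268,208),(t,266,201)))
print(np.linalg.inv(t['E'])[:3,3],np.linalg.inv(s['E'])[:3,3])
E
```

```text
s [298.66071429 195.32142857] [39  6  9 10 56]
s [268.         207.38235294] [  6  18  14  10 102]
t [266.24166667 201.66666667] [  5   5  13  13 120]
t [276.5106383  229.17021277] [18 36  8  8 47]
(array([0.42988383, 0.23928042, 0.25626195]), [np.float64(8.864957388085062e-05), np.float64(8.864957388085371e-05)]) (array([0.5122603 , 0.26837104, 0.19968002]), [np.float64(4.182891928796638e-05), np.float64(4.1828919288064915e-05)])
[0.3095055  0.23967524 1.45255171] [0.00153816 0.96486367 0.93520071]
```

View pics/c0.png

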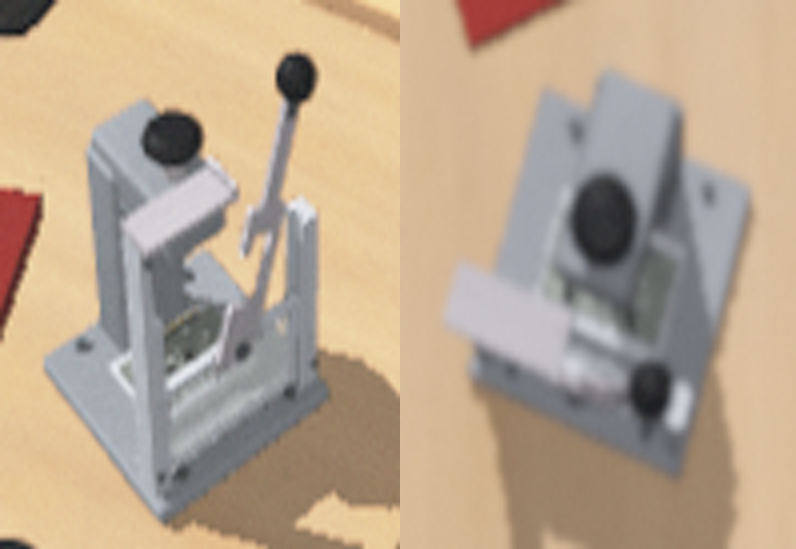

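```bash
python3 - <<'E'
from h import *
t=load('top0')
for z in(.15,.4,.5): print(z,onz(t,362,145,z),onz(t,398,110,z))
s=load('scene0'); print(tri((s,275,162),(t,362,145)))
E
```

```text
0.15 [ 0.6814282  -0.00855573  0.15      ] [ 0.78601451 -0.11782553  0.15      ]
0.4 [0.61004472 0.03908747 0.4       ] [ 0.69455768 -0.04921006  0.4       ]
0.5 [0.58149132 0.05814476 0.5       ] [ 0.65797495 -0.02176387  0.5       ]
(array([ 0.68312039, -0.0145621 ,  0.12919233]), [np.float64(0.004648944619336188), np.float64(0.004648944619336017)])
```

Emit:
{"fn": "play_rows", "kwargs": {
  "rows": [
    [[10,15,50],0],
    [[10,20,55],0],
    [[20,25,50],0],
    [[25,55,0],0.5],
    [[25,55,0],0.5],
    [[25,55,0],0.5]
  ],
  "fingers": 0.2
}}

```text
time_s: 0.9
eef_pos: [0.3701, -0.3981, 0.3604]
tcp_rot: [0.0, 0.947, 0.32, -0.0]
ft_force: [1.5, 0.2, 0.1]
gripper_width: 0.8
finger_force: 0.0
```

Emit:
{"fn": "play_rows", "kwargs": {
  "rows": [
    [[15,55,0],0.3],
    [[15,55,0],0.3],
    [[15,55,0],0.3],
    [[15,55,0],0.3],
    [[0,55,0],0.3],
    [[0,55,0],0.3],
    [[0,55,0],0.3],
    [[0,55,0],0.3],
    [[0,55,0],0.3]
  ]
}}

```text
time_s: 2.02
eef_pos: [0.4292, 0.0966, 0.3605]
tcp_rot: [0.0, 0.847, 0.532, 0.0]
ft_force: [0.4, -0.4, -0.2]
gripper_width: 0.798
finger_force: 0.0
```

```bash
python3 - <<'E'
from h import *
w=grab('wrist','wrist1'); print(np.linalg.inv(w['extrinsics'])[:3,3]); w=load('wrist1')
print(proj(w,np.array([.430,.239,.257])),proj(w,np.array([.512,.268,.205])),observe()['joint_pos'])
E
```

```text
[0.46161225 0.16497348 0.54029635]
[214.27293684  72.99962622] [283.03133223  16.51429372] [ 0.28176078 -0.0577867  -0.61897078  1.84802068 -0.0357176   1.33945777
 -0.76848061]
```

View pics/wrist1.png

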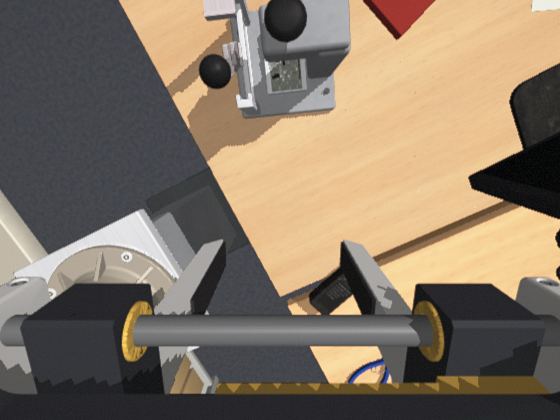

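The wrist view has the knob at (215,71) and the mushroom head at (286,19), within about 3 px of where the two-view estimate puts them. I'll move closer and look again.

Emit:
{"fn": "play_rows", "kwargs": {
  "rows": [
    [[0,30,0],0.3],
    [[0,25,0],0.34],
    [[0,0,0],0]
  ]
}}

```text
time_s: 2.45
eef_pos: [0.4295, 0.1516, 0.3604]
tcp_rot: [-0.0, 0.815, 0.579, -0.0]
ft_force: [0.8, -1.5, 0.8]
gripper_width: 0.797
finger_force: 0.0
```

```bash
python3 - <<'E'
from h import *
grab('wrist','wrist2'); w=load('wrist2'); w1=load('wrist1'); s=observe(); print(s['eef_pos'],s['tcp_rot'])
def blobs(d,y1=230):
    m=(d['I'][:y1].max(2)<45).astype(np.uint8); m=cv2.morphologyEx(m,cv2.MORPH_OPEN,np.ones((5,5)))
    n,_,st,c=cv2.connectedComponentsWithStats(m)
    for i in range(1,n):
        if st[i,4]>200: print(c[i].round(1),st[i])
blobs(w1);print();blobs(w)
E
```

```text
[0.42965071 0.15035048 0.36028185] [-1.99144307e-04  8.15885324e-01  5.78213686e-01 -1.78851175e-04]
[280.5  23.9] [265   0  40  41 781]
[214.   72.7] [200  55  30  33 658]
[526.1 171.6] [ 470  103   90  115 4899]

[316.7  79.1] [303  54  35  42 609]
[252.3 128. ] [240 112  28  29 497]
[522.5 175.5] [517 162  12  27 213]
[532.5 218.9] [ 483  199   77   31 1290]
```

View pics/wrist2.png

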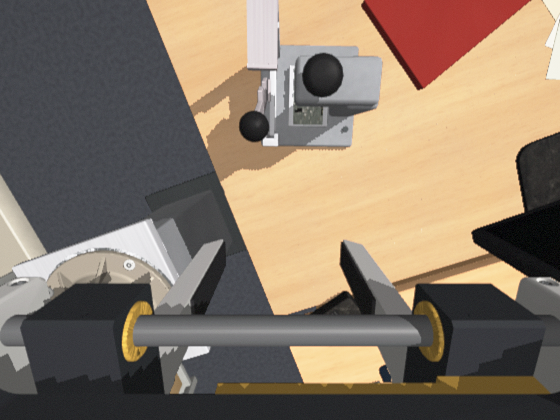

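The knob is at (254,126) and the mushroom head at (322,75). The base edge runs level along row 146, so the tool lines up with the press axes.

```bash
python3 - <<'E'
from h import *
s,t,a,b=map(load,('scene0','top0','wrist1','wrist2'))
print(tri((a,215,71),(b,254,126.3))); k,e=tri((a,215,71),(b,254,126.3),(s,298.7,195.3),(t,276.6,229)); print(k,e)
p,q=onz(b,272,146,.014),onz(b,350,146.5,.014); print('edge yaw',np.degrees(np.arctan2(*(q-p)[1::-1])),np.linalg.norm(q-p))
print('plate end',onz(b,249,67,.217),onz(b,277,68,.217), 'right corner',q)
print('ram',onz(b,322.5,75,.205),onz(b,322.5,75,.2))
yaw=np.radians(-19.3);X=np.array([np.cos(yaw),np.sin(yaw)]);Y=np.array([-X[1],X[0]])
c=k[:2]+.068*X+.0547*Y; print('centre',c); print('pred plate corner',c-.068*X+.002*Y, 'tool',np.degrees(2*np.arctan2(.5782,.8159))-90)
E
```

```text
(array([0.43175509, 0.23893994, 0.26148778]), [np.float64(0.00010293809622973236), np.float64(0.00010293809622974258)])
[0.43083151 0.23967125 0.25815815] [np.float64(0.0006898586059154652), np.float64(0.000779733977937911), np.float64(0.0003111108960174833), np.float64(0.0013425654531677115)]
edge yaw -19.625685100841917 0.1369145682435453
plate end [0.44360774 0.29680065 0.217     ] [0.46997065 0.28660082 0.217     ] right corner [0.55871702 0.16545687 0.014     ]
ram [0.51353553 0.26678261 0.205     ] [0.51442149 0.2674328  0.2       ]
centre [0.51308911 0.26882218]
pred plate corner [0.44957168 0.29318476] tool -19.352247728140924
```

Emit:
{"fn": "play_rows", "kwargs": {
  "rows": [
    [[0,45,0],0],
    [[1.5,44,0],0],
    [[0,0,-40],0],
    [[0,0,-45],0],
    [[0,0,-25],0],
    [[0,0,-11],0],
    [[0,0,0],0]
  ],
  "fingers": 0.35
}}

```text
time_s: 3.38
eef_pos: [0.4313, 0.2385, 0.2395]
tcp_rot: [-0.0, 0.817, 0.577, -0.0]
ft_force: [-0.1, -1.0, -0.1]
gripper_width: 0.652
finger_force: 0.0
```

```bash
python3 - <<'E'
from h import *
s=observe(); print(s['eef_pos'],s['ft_force'],s['joint_pos'].round(2) if hasattr(s['joint_pos'],'round') else s['joint_pos'])
d=grab('scene','scene2');w=grab('wrist','wrist3')
a=cv2.resize(d['frame'][140:280,215:335],None,fx=4,fy=4,interpolation=2)[:420]
cv2.imwrite('pics/c2.png',cv2.resize(np.hstack([a,w['frame']]),(800,325))[:,:,::-1])
E
```

```text
[0.43130746 0.23846977 0.23946085] [-0.06770865 -1.04955767 -0.14860031] [ 0.08  0.16 -0.78  1.93  0.13  1.1  -1.09]
```

View pics/c2.png

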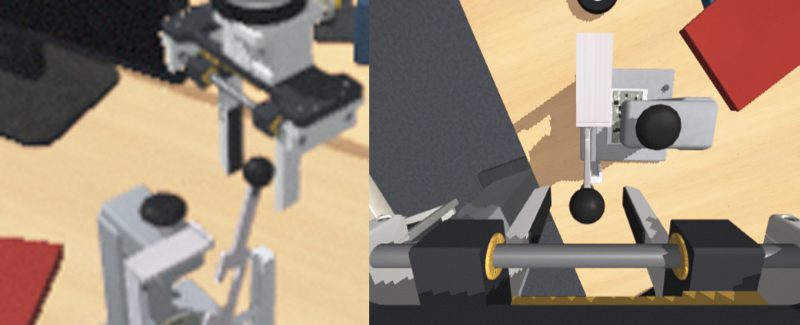

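The knob sits between the two fingers in both views, so I'll close.

Emit:
{"fn": "play_rows", "kwargs": {
  "rows": [
    [[0,0,0],0],
    [[0,0,0],0],
    [[0,0,0],0],
    [[0,0,0],0],
    [[0,0,0],0],
    [[0,0,0],0]
  ],
  "fingers": 1,
  "force": 40
}}

```text
time_s: 4.22
eef_pos: [0.4314, 0.2388, 0.2396]
tcp_rot: [0.0, 0.816, 0.577, 0.0]
ft_force: [3.1, -0.8, 0.8]
gripper_width: 0.28
finger_force: 40.0
```

Emit:
{"fn": "play_rows", "kwargs": {
  "rows": [
    [[0,0,4],0],
    [[0,0,8],0],
    [[0,0,8],0],
    [[0,0,0],0]
  ]
}}

```text
time_s: 4.72
eef_pos: [0.4313, 0.2389, 0.2597]
tcp_rot: [0.0, 0.816, 0.578, 0.0]
ft_force: [4.7, -1.8, -5.2]
gripper_width: 0.282
finger_force: 40.0
```

```bash
python3 - <<'E'
from h import *
s=observe(); print(s['eef_pos'],s['ft_force'],s['finger_force'])
d=grab('scene','scene3');w=grab('wrist','wrist4')
a=cv2.resize(d['frame'][140:280,215:335],None,fx=4,fy=4,interpolation=2)[:420+140]
cv2.imwrite('pics/c3.png',cv2.resize(np.hstack([a,cv2.resize(w['frame'],(747,560))]),(800,366))[:,:,::-1])
E
```

```text
[0.43134485 0.2389343  0.25970827] [ 4.69741512 -1.76911109 -5.18759301] 39.99882102012634
```

View pics/c3.png

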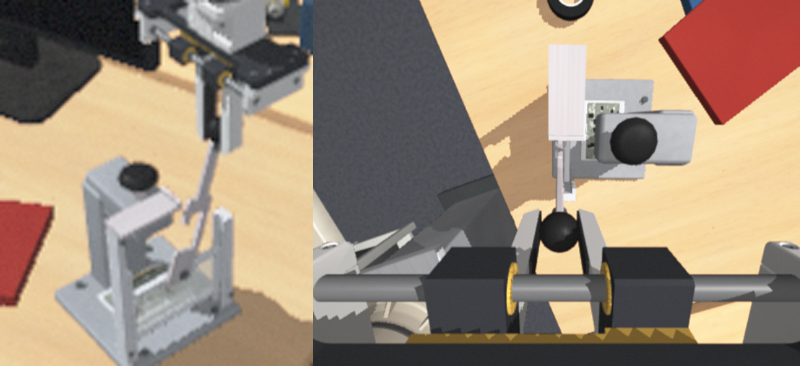

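Emit:
{"fn": "play_rows", "kwargs": {
  "rows": [
    [[0,0,12],0],
    [[0,0,15],0],
    [[0,0,15],0],
    [[0,0,10],0],
    [[0,0,3],0],
    [[0,0,0],0]
  ]
}}

```text
time_s: 5.58
eef_pos: [0.4312, 0.2388, 0.3141]
tcp_rot: [0.0, 0.816, 0.578, -0.0]
ft_force: [6.0, 0.3, -4.7]
gripper_width: 0.281
finger_force: 40.0
```

Emit:
{"fn": "play_rows", "kwargs": {
  "rows": [
    [[2.5,7,2],0],
    [[2.5,7,2],0],
    [[2.5,7,1.5],0],
    [[2.5,7,1.2],0],
    [[2.5,7,0.8],0],
    [[2.5,7,0.6],0],
    [[2.5,7,0.1],0],
    [[2.5,7,0.1],0],
    [[0,0,0],0]
  ]
}}

```text
time_s: 6.7
eef_pos: [0.4514, 0.2944, 0.3218]
tcp_rot: [0.0, 0.816, 0.577, -0.001]
ft_force: [5.4, -2.8, -4.2]
gripper_width: 0.28
finger_force: 40.0
```

```bash
python3 - <<'E'
from h import *
s=observe(); print(s['eef_pos'],s['ft_force'],s['finger_force'])
d=grab('scene','scene4');w=grab('wrist','wrist5')
a=cv2.resize(d['frame'][140:280,215:335],None,fx=4,fy=4,interpolation=2)[:420+140]
cv2.imwrite('pics/c4.png',cv2.resize(np.hstack([a,w['frame'][20:300,140:380].repeat(2,0).repeat(2,1)]),(800,467))[:,:,::-1])
E
```

```text
[0.45137476 0.29439731 0.32182678] [ 5.38009095 -2.78193213 -4.18056634] 39.9988317489624
```

View pics/c4.png

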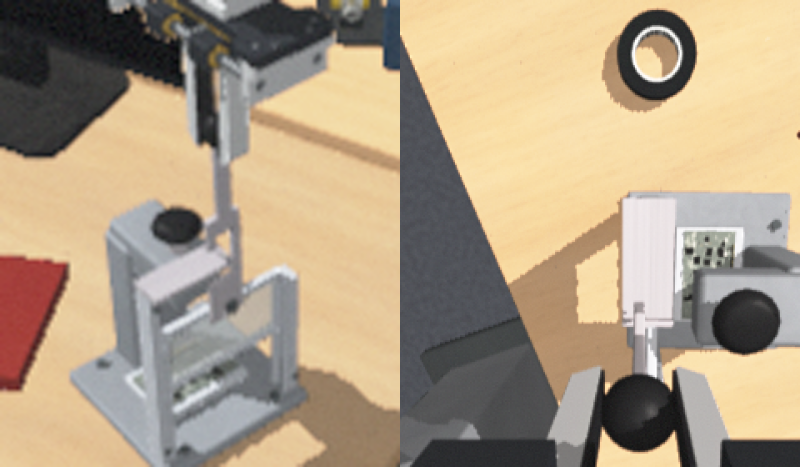

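The guard is up and the tooth is over the plate behind the lip. I'll lower it slowly.

Emit:
{"fn": "play_rows", "kwargs": {
  "rows": [
    [[0,0,-4],0],
    [[0,0,-4],0],
    [[0,0,-3],0],
    [[0,0,-1.5],0],
    [[0,0,0],0]
  ]
}}

```text
time_s: 7.42
eef_pos: [0.4512, 0.2939, 0.3092]
tcp_rot: [0.0, 0.817, 0.577, -0.001]
ft_force: [5.6, -2.6, -4.3]
gripper_width: 0.287
finger_force: 40.0
```

Emit:
{"fn": "play_rows", "kwargs": {
  "rows": [
    [[0,0,-1],0],
    [[0,0,-1],0],
    [[0,0,-0.5],0],
    [[0,0,0],0]
  ]
}}

```text
time_s: 7.92
eef_pos: [0.4516, 0.2944, 0.3085]
tcp_rot: [0.001, 0.817, 0.577, 0.0]
ft_force: [1.8, -6.4, 16.3]
gripper_width: 0.281
finger_force: 40.0
```

Contact at about 0.061 m guard height, which matches the tooth resting on the plate and not on the lip. I'll ease the load, check the picture, then release.

Emit:
{"fn": "play_rows", "kwargs": {
  "rows": [
    [[0,0,1],0],
    [[0,0,0],0]
  ]
}}

```text
time_s: 8.18
eef_pos: [0.4515, 0.2943, 0.3087]
tcp_rot: [0.0, 0.817, 0.577, -0.0]
ft_force: [3.0, -4.1, 5.7]
gripper_width: 0.276
finger_force: 40.0
```

```bash
python3 - <<'E'
from h import *
s=observe(); print(s['eef_pos'],s['ft_force'])
d=grab('scene','scene5');w=grab('wrist','wrist6')
a=cv2.resize(d['frame'][180:280,225:325],None,fx=5.6,fy=5.6,interpolation=2)
cv2.imwrite('pics/c5.png',cv2.resize(np.hstack([a,w['frame'][20:300,140:380].repeat(2,0).repeat(2,1)]),(800,430))[:,:,::-1])
E
```

```text
[0.45145202 0.29426007 0.30873742] [ 3.00955888 -4.13695304  5.74581585]
```

View pics/c5.png

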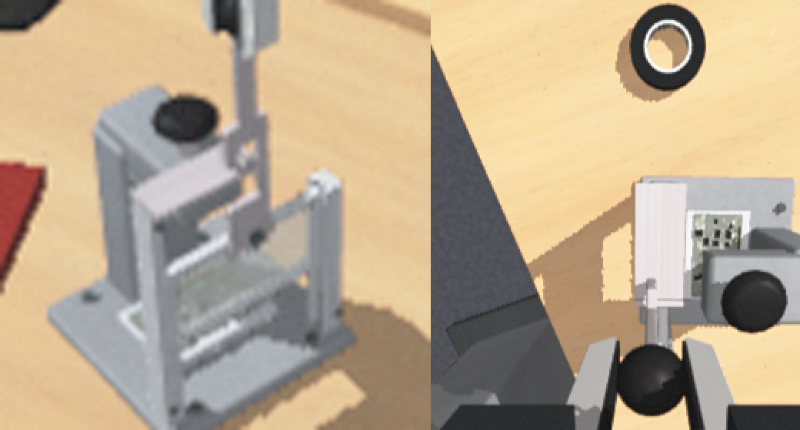

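The tooth rests on the plate with the lip in front of it. I'll drop the grip force first, then open.

Emit:
{"fn": "play_rows", "kwargs": {
  "rows": [
    [[0,0,0],0],
    [[0,0,0],0],
    [[0,0,0],0]
  ],
  "force": 4
}}

```text
time_s: 8.65
eef_pos: [0.4515, 0.2946, 0.3086]
tcp_rot: [0.0, 0.816, 0.577, 0.0]
ft_force: [5.1, -2.0, 1.5]
gripper_width: 0.293
finger_force: 4.0
```

Emit:
{"fn": "play_rows", "kwargs": {
  "rows": [
    [[0,0,0],0],
    [[0,0,0],0],
    [[0,0,0],0],
    [[0,0,0],0],
    [[0,0,0],0]
  ],
  "fingers": 0.4
}}

```text
time_s: 9.28
eef_pos: [0.451, 0.2949, 0.3087]
tcp_rot: [-0.0, 0.816, 0.578, -0.0]
ft_force: [-0.0, -0.4, 0.3]
gripper_width: 0.601
finger_force: 0.0
```

Emit:
{"fn": "play_rows", "kwargs": {
  "rows": [
    [[0,0,15],0],
    [[0,0,30],0],
    [[0,0,40],0],
    [[0,-30,20],0],
    [[0,-40,0],0],
    [[0,-40,0],0],
    [[0,0,0],0]
  ]
}}

```text
time_s: 10.15
eef_pos: [0.4515, 0.1823, 0.415]
tcp_rot: [0.001, 0.818, 0.576, 0.0]
ft_force: [0.2, 1.2, -0.1]
gripper_width: 0.601
finger_force: 0.0
```

```bash
python3 - <<'E'
from h import *
s=observe(); print(s['eef_pos'],s['ft_force'])
d=grab('scene','scene6');w=grab('wrist','wrist7')
a=cv2.resize(d['frame'][160:280,225:325],None,fx=4.67,fy=4.67,interpolation=2)[:560]
cv2.imwrite('pics/c6.png',cv2.resize(np.hstack([a,w['frame'][0:280,140:380].repeat(2,0).repeat(2,1)]),(800,475))[:,:,::-1])
E
```

```text
[0.4515402  0.18226427 0.41502346] [ 0.16435126  1.15101543 -0.06648677]
```

View pics/c6.png

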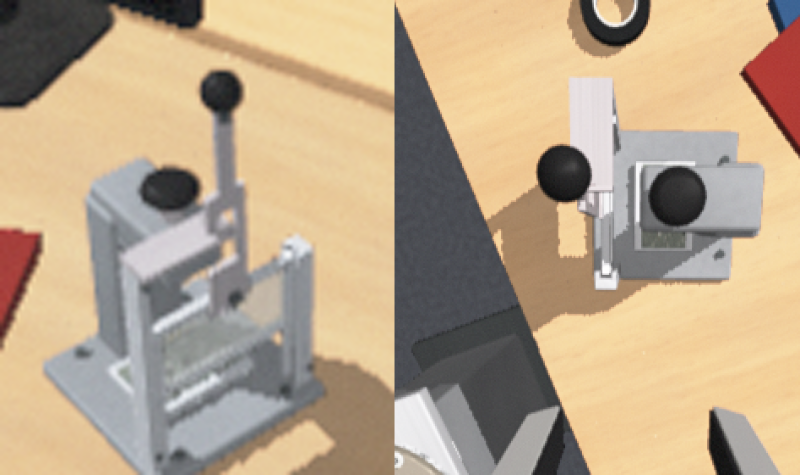

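The guard hangs by the tooth, the knob stands free, and the arm is clear of everything.

```bash
python3 -c "
from cell import *
print(hand_in())"
```

```text
the job is handed in; nothing more can be done
None
```

The guard is up and stays up by itself, with the bar's tooth in the notch behind the lip; the ram and the other things on the desk were not touched, and I handed the job in at about 10 s.

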